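# Snap the retaining clip onto the turntable spindle

### The job

The sorting turntable's spindle needs its retaining clip: take the clip fork out of the wooden tray and, with the fork, slide the loose clip across the disc into the groove under the spindle's head until it snaps fully home. Ease it on without forcing it, do not touch the clip with the gripper, then set the fork back down flat inside the tray and let go. Leave the pot, the carton and the tape roll alone.

Things in the scene. Friction and masses are not known exactly. Their poses are not given: they have to be found in the camera images.
- turntable: Fixed round turntable (it does not turn), flat metal-topped disc 240 mm in diameter, its top 40 mm above the bench, with an upright steel spindle in the middle. Origin: centre of the underside, on the bench. x is roughly the direction in which the clip is to be pushed, z up.
- spindle (a point): Point on the spindle's axis at the level of the disc top. Just above the disc the spindle has a groove 16 mm in diameter and 7 mm high; over it sits the head, 26 mm in diameter, its top 26 mm above the disc. Axes as the turntable's.
- clip: Loose dark steel split clip lying flat on the disc, 48 to 62 mm from the spindle, mouth roughly towards it (within about 0.2 rad). 5 mm thick, 44 mm wide. Origin: underside, centre of the seat, which lies on the spindle axis when home. x points out of the mouth (the way it must travel), z up. Jaw tips reach 10 mm ahead of the origin. The gripper must not touch it.
- clip_back (a point): Middle of the clip's straight rear edge, the 44 mm wide shoulders to push on: 22 mm behind the clip's origin. A tail 8 mm wide sticks out 7 mm further back there. The jaws are sprung: the 12 mm mouth meets the groove with the clip's origin 13 mm short of the axis and is widest 7 mm short. Passing takes about 8 to 13 N of push; once home it stops dead. Over 20 N bends it.
- clip_fork: Pushing tool standing flat in the tray, about 160 g: dark wooden block handle 100 mm long, 22 mm wide, top 44 mm above the underside, with a flat steel blade 6 mm thick under it. Origin: underside, on the centre line, below a good place to grasp (handle from 55 mm behind to 45 mm ahead of it). x points forward to the fork, z up.
- fork_front (a point): Middle of the handle's front face at the underside of the fork, 45 mm ahead of its origin. The blade sticks out from here to a 44 mm wide head with two prongs 8 mm wide, 10 mm long, a 28 mm gap between them for the clip's tail; the prong tips push on the clip's shoulders. Stick-out differs from run to run: prong tips 27 to 63 mm ahead of this point. Clamped tight, no slip.
- tray: Fixed shallow wooden tray in which the fork stands, 220 mm along its x, 200 mm along its y, walls 20 mm high and 6 mm thick, floor 6 mm thick. Origin: underside, centre; z up.
- pot: Loose steel pot, 90 mm in diameter plus two side handles, 60 mm high, origin at the centre of its underside. Not to be disturbed.
- carton: Loose cardboard box 70 x 100 x 50 mm high, origin at the centre of its underside. Not to be disturbed.
- tape_roll: Loose grey ring-shaped roll, 70 mm in diameter, 30 mm high, lying flat, origin at the centre of its underside. Not to be disturbed.
Things that resemble listed ones, but are neither listed nor needed, are in the scene too. Leave any blue or pink look-alike of the clip_fork alone. What is shaped like the turntable but turquoise is not meant.

How it is judged:
On the way, in this order (a step that is already met when the one before it is completed fails the run):
1. the clip fork has been lifted out of the tray (z of clip_fork in the frame of tray above 0.03 m and contact force between the fingers and clip_fork above 1 N), for 0.1 s.
2. the held fork presses the clip's mouth against the spindle groove (contact force between clip_fork and clip above 2 N and horizontal distance between clip and spindle below 0.0145 m and contact force between the fingers and clip_fork above 1 N), for 0.04 s.
3. the clip has snapped home in the groove (horizontal distance between clip and spindle below 0.0025 m and z of clip in the frame of spindle between -0.002 and 0.003 m), for 0.2 s.
At the end, for the whole second after the job is handed in: The clip lies flat in the groove, its origin within 2.5 mm of the spindle axis at disc level; the fork is at rest, flat (under 0.1 rad) on the tray floor, its origin within 90 mm of the tray centre along each tray axis (all of step 3 and angle between clip's own z axis and vertical below 0.12 rad and linear speed of each of clip, clip_fork below 0.01 m/s and z of clip_fork in the frame of tray between 0 and 0.012 m and x of clip_fork in the frame of tray between -0.09 and 0.09 m and y of clip_fork in the frame of tray between -0.09 and 0.09 m and angle between clip_fork's own z axis and vertical below 0.1 rad); the robot touches nothing.
It fails at once if the fork pushes the clip with more than 20 N (contact force between clip_fork and clip above 20 N).
It fails at once if the fork bears on the turntable with more than 25 N (contact force between clip_fork and turntable above 25 N).
It fails at once if the gripper or arm touches the clip (contact force between any of the arm, the fingers and clip above 0.5 N).
It fails at once if the pot, the carton or the tape roll is moved by more than 20 mm (distance of any of pot, carton, tape_roll from where it was at the start of the episode above 0.02 m).
It also fails if it takes over 64 s, if anything falls off the work surface, if the arm or the gripper's body presses on something with over 40 N, if the wrist force passes 120 N, or if a joint passes its speed limit or range.

### The arm

A 6-joint arm with a two-finger parallel gripper is mounted at the origin on the work surface. World frame = base frame: x ahead of the robot, y to its left, z up, the work surface at z = 0. Lengths are in m, angles in rad, forces in N, time in s.
With the tool pointing down it reaches from about 0.35 to 0.775 m from the base axis. Payload 5.5 kg.
Tool frame: the origin (TCP) lies on the centre line of the jaws, within the pads' length; the fingertips stand 11 mm ahead of it and the grasp point (between the pads) lies 8 mm behind it; z points along the fingers, y is the direction in which the jaws open and shut (so a half turn about z gives the same grasp; the last joint's range is limited). The gripper opens to 85 mm and grips with 20 to 120 N. Pads are 22 mm wide; open, the fingers measure 114 mm over their backs; the gripper's body (76 mm by 85 mm) begins 54 mm behind the grasp point. The pads swing forward as they close: fully open they stand 13 mm farther back than shut.
Start: joints at [-1.321, 0.313, 0.046, 1.304, 0, 1.431], TCP at [0.219, -0.532, 0.242] pointing down, gripper open.
Joint ranges: [-2.76, 2.76], [-0.86, 1.69], [-1.03, 1.26], [-2.2, 2.34], [-1.47, 1.5], [-3.14, 3.14]. Speed limits (rad/s): [2.57, 2.57, 3.14, 3.14, 3.14, 3.14].

### API

Orientations are given as a unit quaternion [w, x, y, z].
In Python, from workcell import env, imaging, order gives the robot as it stands. The module is installed in compiled form; this text tells all that it offers.
- The arm moves only by the tool move_arm, never from a script. Its argument "deltas" is one flat list of numbers, 7 for each row, row after row: the gripper's target within -1 to 1 (shut at 1, half-way at 0, fully open at -1), then the shift along the tool's x, y, z in m, then the turn, a rotation vector about the tool's x, y, z in degrees. In form: [jaw, tx, ty, tz, ax, ay, az, jaw, tx, ty, tz, ax, ay, az, ...]. A call has 1 to 10 rows; each row shifts and turns the commanded pose from where the row before left it, along the tool's axes as they then stand; what a row does not reach is not made up. A row lasts 1/8 s, in which the tool goes at most 62.5 mm and 10.7 degrees, less where a joint would pass 70% of its speed; a pose out of reach is approached as far as the arm can. A call is refused whole if a number of a shift passes 0.0625 or a number of a turn 10.7, either way. A call with a gripper value outside its range is refused whole. The fingers move at their own pace and stop on an object; "squeeze" is the grip in N (left out, the last holds). Time passes only in rows, so rows that do not move let the fingers close. It gives the time, the measured TCP pose, the force and the opening at its end, in the units of the state.
- env.get_state(): the state, without advancing time (a new reading comes with each control period).
- imaging.read_camera(name): name is "side" or "top" or "wrist"; returns a dict with "img" (400x640x3 uint8, red, green, blue), "z_map" (400x640 float32, m along the optical axis (not along the pixel's ray), 0 where there is no reading), "fx", "fy", "cx", "cy" (pixels), "dist" ([k1, k2, p1, p2, k3] as OpenCV has them; the pictures are not rectified), "rvec" (rotation vector, rad) and "tvec" (3), from world to camera coordinates, as OpenCV has them. Camera axes: x right, y down, z forward; pixel columns grow to the right and rows downward; lengths in m; the calibration is good to about 2 mm. A picture is of the moment at which its call begins.
- order.hand_in(): hands the job in, once; it reports no verdict.
Trained networks look in a picture, given as the dict that the camera call returned (one of the last four; its "shot" number tells which), for a name from the list of things; names that differ only in an ending like _2 or _b are one class to them, and where a whole thing is asked for, a point or a joint stands for the part that bears it (a point fixed in the world has none). Each returns a list of dicts, best first, with "confidence" (0 to 1); they miss things now and then, are a little off and sometimes report something else, mostly with a low value. They report only what shows in the picture. A call takes as long as a camera call. They do not tell look-alikes from the thing itself.
- imaging.recognise(picture, thing): "centre" ([column, row] in pixels, amid what is visible of it).
- imaging.cut_out(picture, thing): "mask" (400x640 bool, what is visible of it) and "centre" ([column, row] in pixels, amid what is visible of it).
The state is a dict: "clock": time; "joint_pos": joint angles; "qvel": joint speeds; "tau": joint torques, N m; "tcp_pos": TCP position; "orientation": TCP orientation; "wrist_force": force on the tool from outside, world axes, zero at the start; "ft_torque": the same for the moment, N m; "finger_gap": finger opening in m.
Only numpy, scipy, OpenCV 4.12 (cv2) and the standard library are available. Lean on these libraries where they do the work, as an engineer would, in place of code of your own. Each camera call takes 0.05 s, during which the arm holds its last target.

## Working session

There is one attempt and no reset: what is moved stays moved. The work goes in short steps, Python scripts to look and compute and a tool call to move; the robot and the scene stay as the last step left them, time stands still between calls to the robot, and variables do not carry over. Pictures are saved under pics/ and viewed, and the job is handed in when it is done.

Besides the shell and the picture viewer there is one more tool, called after "Request:" by a JSON object that holds its "op" and its "data", one argument or row to a line. move_arm: Moves the arm, as the interface text tells. Its arguments: {"type":"object","properties":{"deltas":{"type":"array"},"squeeze":{"type":"number"}},"required":["deltas"]}

```bash
mkdir -p pics; cat > h.py <<'E'
import numpy as np, cv2, pickle
from workcell import env, imaging, order
def save(p,n): cv2.imwrite(f'pics/{n}.png',p['img'][:,:,::-1]); pickle.dump(p,open(f'pics/{n}.pkl','wb'))
def load(n): return pickle.load(open(f'pics/{n}.pkl','rb'))
def K(p): return np.array([[p['fx'],0,p['cx']],[0,p['fy'],p['cy']],[0,0,1.]])
def ray(p,uv):
    R=cv2.Rodrigues(np.array(p['rvec'],float))[0]; t=np.array(p['tvec'],float).reshape(3)
    n=cv2.undistortPoints(np.array(uv,float).reshape(-1,1,2),K(p),np.array(p['dist'],float)).reshape(-1,2)
    d=np.c_[n,np.ones(len(n))]@R; return -R.T@t,d   # d has unit z-depth
def atz(p,uv,z):
    c,d=ray(p,uv); s=(z-c[2])/d[:,2]; return c+d*s[:,None]
def cloud(p,mask=None):
    z=p['z_map']; m=z>0
    if mask is not None: m&=mask
    v,u=np.nonzero(m); c,d=ray(p,np.c_[u,v]); return c+d*z[v,u][:,None], np.c_[u,v]
def proj(p,X):
    return cv2.projectPoints(np.array(X,float).reshape(-1,3),np.array(p['rvec'],float),np.array(p['tvec'],float),K(p),np.array(p['dist'],float))[0].reshape(-1,2)
E
python3 - <<'E'
from h import *
np.set_printoptions(precision=4,suppress=True)
for n in ['top','side','wrist']:
    p=imaging.read_camera(n); save(p,n+'0'); c,_=ray(p,[[320,200]]); print(n,c,p['fx'],p['shot'])
    for t in ['turntable','clip','clip_fork','tray','pot','carton','tape_roll','spindle','clip_back','fork_front']:
        try:
            for r in imaging.recognise(p,t)[:3]: print(' ',t,np.round(r['centre'],1),round(r['confidence'],2))
        except Exception as e: print(t,e)
print(env.get_state())
E
```

```text
top [0.4323 0.0475 1.1889] 428.0828211431855 1
  turntable [271.6 172.2] 0.79
  turntable [263.2 277. ] 0.55
  clip [293.3 170.2] 0.47
  clip_fork [435.5 287.2] 0.77
  clip_fork [436.5 188.9] 0.7
  clip_fork [295.7 170.1] 0.56
  tray [429.5 199.9] 0.6
  pot [348.9 103.1] 0.59
  carton [426.9 116.6] 0.84
  tape_roll [192.  207.6] 0.85
  spindle [269.9 170.1] 0.89
  spindle [298.1 170.1] 0.66
  spindle [262.  276.4] 0.55
  clip_back [297.2 172.5] 0.42
  fork_front [435.3 186.3] 0.89
  fork_front [439.6 287.1] 0.83
  fork_front [348.1 245. ] 0.75
side [-0.0435  0.7172  1.0414] 451.69692491474297 2
  turntable [351.5 273.5] 0.73
  turntable [282.8 214.2] 0.59
  clip_fork [384.2 142. ] 0.88
  clip_fork [379.5 208.7] 0.6
  tray [388.  155.2] 0.56
  pot [284.2 149.4] 0.88
  pot [281.7 216.1] 0.69
  carton [337.1 120.9] 0.84
  carton [383.4 145.6] 0.54
  tape_roll [258.3 278.7] 0.65
  spindle [276.4 215.8] 0.97
  spindle [354.6 274.5] 0.63
  clip_back [295.7 197.9] 0.63
  fork_front [384.2 145. ] 0.83
  fork_front [380.5 214.1] 0.79
wrist [ 0.2828 -0.5054  0.3742] 303.88256047840775 3
  clip_fork [136.9  49.1] 0.63
  fork_front [138.6  51. ] 0.75
{'clock': 1.65, 'joint_pos': array([-1.3206,  0.3132,  0.0461,  1.3036, -0.    ,  1.4312]), 'qvel': array([-0.0015,  0.0019,  0.0017,  0.0007,  0.0002, -0.0002]), 'tau': array([ -0.0003, -48.0458,  29.8806,   0.0003,  -0.0003,   0.    ]), 'tcp_pos': array([ 0.2185, -0.5319,  0.2423]), 'orientation': array([0.    , 0.9811, 0.1937, 0.    ]), 'wrist_force': array([-0.5053,  0.0069,  0.7507]), 'ft_torque': array([0.0145, 0.0265, 0.0318]), 'finger_gap': 0.08516823899385369}
```

View pics/top0.png

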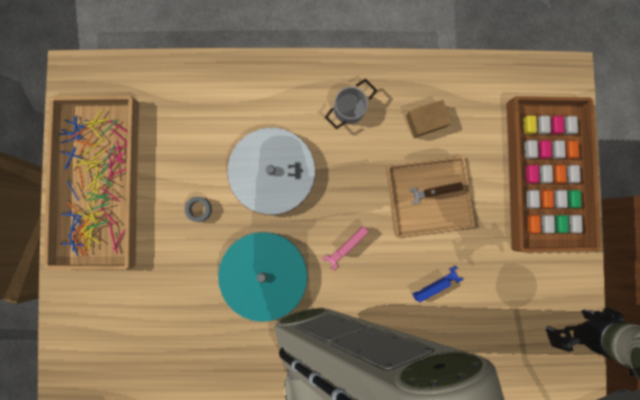

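View pics/side0.png

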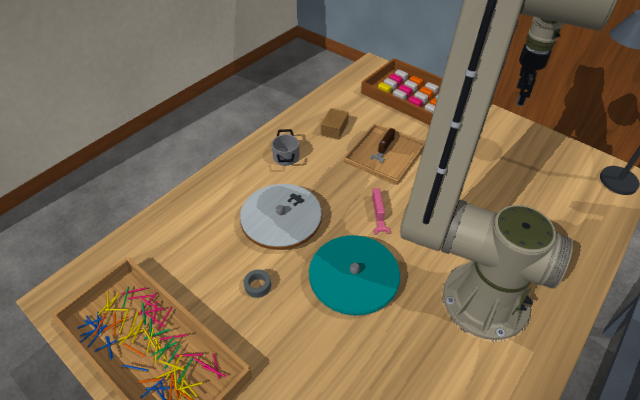

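View pics/wrist0.png

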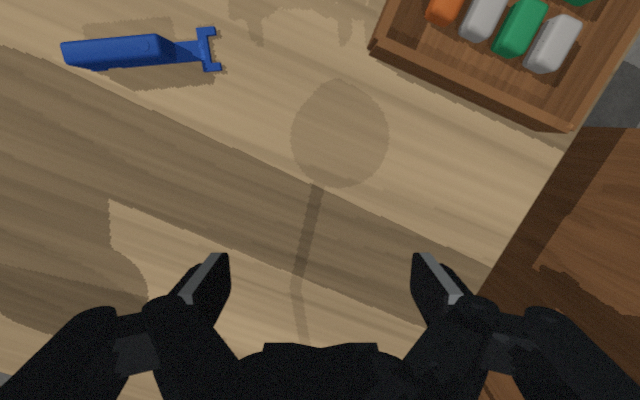

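```bash
python3 - <<'E'
from h import *
np.set_printoptions(precision=4,suppress=True)
p=load('top0'); print(cv2.Rodrigues(p['rvec'])[0])
for n,uv,z in [('disc',[271,171],.04),('head',[269.9,170.1],.066),('clip',[295.5,171],.045),('handle',[445,190],.05),('forkhead',[418,195],.01),('tray',[432,197],.02),('teal',[263,277],.04),('pot',[351,104],.06),('carton',[430,118],.05),('tape',[198,209],.03),('blue',[438,285],.04),('pink',[347,248],.04)]:
    print(n,atz(p,[uv],z)[0], p['z_map'][uv[1] if isinstance(uv[1],int) else int(uv[1]),int(uv[0])])
# cloud stuff
X,uv=cloud(p)
m=(X[:,2]>.03)&(X[:,2]<.06)
def reg(c0,r0,c1,r1): return (uv[:,0]>=c0)&(uv[:,0]<c1)&(uv[:,1]>=r0)&(uv[:,1]<r1)
k=reg(225,120,320,220)
q=X[k]; print('disc z', np.median(q[(abs(q[:,2]-.04)<.01)],0))
k=reg(380,150,480,245); q=X[k]
b=q[q[:,2]>.038]; print('handle',len(b),b.mean(0),b.min(0),b.max(0), np.percentile(b[:,2],[50,95]))
cx=b[:,:2]-b[:,:2].mean(0); w,V=np.linalg.eigh(cx.T@cx); print(V[:,1], np.ptp(cx@V[:,1]),np.ptp(cx@V[:,0]))
img=p['img'];
for n,(c0,r0,c1,r1) in dict(a=(225,120,325,220),b=(380,145,480,245)).items():
    cv2.imwrite(f'pics/top0{n}.png',cv2.resize(img[r0:r1,c0:c1,::-1],None,fx=6,fy=6,interpolation=cv2.INTER_CUBIC))
E
```

```text
[[-0.0052 -0.9998  0.0173]
 [-0.9981  0.0042 -0.0608]
 [ 0.0608 -0.0176 -0.998 ]]
disc [0.5867 0.1459 0.04  ] 1.1297129
head [0.5856 0.1466 0.066 ] 1.1309626
clip [0.5858 0.0797 0.045 ] 1.1463027
handle [ 0.5327 -0.3231  0.05  ] 1.1482635
forkhead [ 0.5225 -0.2596  0.01  ] 1.18864
tray [ 0.5161 -0.296   0.02  ] 1.1927173
teal [0.303 0.167 0.04 ] 1.1152955
pot [ 0.7651 -0.0704  0.06  ] 1.2096711
carton [ 0.7299 -0.287   0.05  ] 1.1592393
tape [0.4853 0.3443 0.03  ] 1.18418
blue [ 0.2775 -0.3018  0.04  ] 1.1424521
pink [ 0.3786 -0.0575  0.04  ] 1.1381694
disc z [0.5855 0.1458 0.0397]
handle 304 [ 0.5347 -0.3212  0.0489] [ 0.5167 -0.374   0.0384] [ 0.5546 -0.2719  0.0555] [0.0489 0.053 ]
[-0.196   0.9806] 0.10196223055855694 0.022157549650284235
```

```bash
python3 - <<'E'
import cv2,numpy as np
a=cv2.imread('pics/top0a.png');b=cv2.imread('pics/top0b.png')
cv2.imwrite('pics/top0ab.png',cv2.resize(np.hstack([a,b]),(800,400)))
E
```

```text
(no output)
```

View pics/top0ab.png

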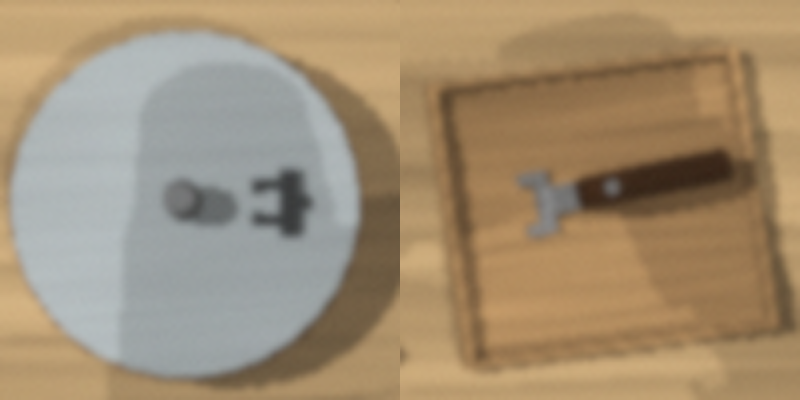

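```bash
cat >> h.py <<'E'
from scipy.spatial.transform import Rotation as Rn
def plan(target,yaw,n,jaw,start=None,dec=(4,1),flat=True):
    """rows from the present (or start) pose to target pos, tool pointing down with tool x at yaw; rounded"""
    s=env.get_state(); q=s['orientation']; R=Rn.from_quat([q[1],q[2],q[3],q[0]]); P=np.array(s['tcp_pos'])
    if start is not None: P,R=start
    x=np.array([np.cos(yaw),np.sin(yaw),0]); z=np.array([0,0,-1.]); Rt=Rn.from_matrix(np.c_[x,np.cross(z,x),z])
    out=[]
    for i in range(n):
        k=n-i
        d=R.inv().apply((np.array(target)-P)/k); rv=np.degrees((R.inv()*Rt).as_rotvec())/k
        d=np.round(d,dec[0]); rv=np.round(rv,dec[1])
        out+= [jaw,*d,*rv]; P=P+R.apply(d); R=R*Rn.from_rotvec(np.radians(rv))
    print('[' + ', '.join('%g'%(v+0.0) for v in out)+']'); print('end',P,R.as_matrix()[:,0])
    return P,R
E
python3 - <<'E'
from h import *
plan([.534,-.316,.20],1.768,9,-1,dec=(3,1))
E
```

```text
[-1, 0.042, -0.009, 0.005, 0, 0, -8.8, -1, 0.042, -0.002, 0.005, 0, 0, -8.8, -1, 0.042, 0.004, 0.005, 0, 0, -8.8, -1, 0.041, 0.01, 0.005, 0, 0, -8.8, -1, 0.039, 0.017, 0.004, 0, 0, -8.8, -1, 0.036, 0.023, 0.005, 0, 0, -8.7, -1, 0.032, 0.028, 0.004, 0, 0, -8.8, -1, 0.028, 0.032, 0.005, 0, 0, -8.7, -1, 0.023, 0.036, 0.004, 0, 0, -8.8]
end [ 0.53407309 -0.31590443  0.20031266] [-1.96516496e-01  9.80500514e-01 -9.52318957e-05]
```

Request:
{"op": "move_arm", "data": {
  "deltas": [-1,0.042,-0.009,0.005,0,0,-8.8,-1,0.042,-0.002,0.005,0,0,-8.8,-1,0.042,0.004,0.005,0,0,-8.8,-1,0.041,0.01,0.005,0,0,-8.8,-1,0.039,0.017,0.004,0,0,-8.8,-1,0.036,0.023,0.005,0,0,-8.7,-1,0.032,0.028,0.004,0,0,-8.8,-1,0.028,0.032,0.005,0,0,-8.7,-1,0.023,0.036,0.004,0,0,-8.8,-1,0,0,0,0,0,0]
}}

```text
clock: 2.9
tcp_pos: [0.5359, -0.3138, 0.1996]
orientation: [-0.0, 0.632, 0.775, 0.0]
wrist_force: [-0.0, -0.8, -0.3]
finger_gap: 0.0854
```

```bash
python3 - <<'E'
from h import *
p=imaging.read_camera('wrist'); save(p,'w1'); p=imaging.read_camera('top'); save(p,'top1')
E
```

```text
(no output)
```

View pics/w1.png

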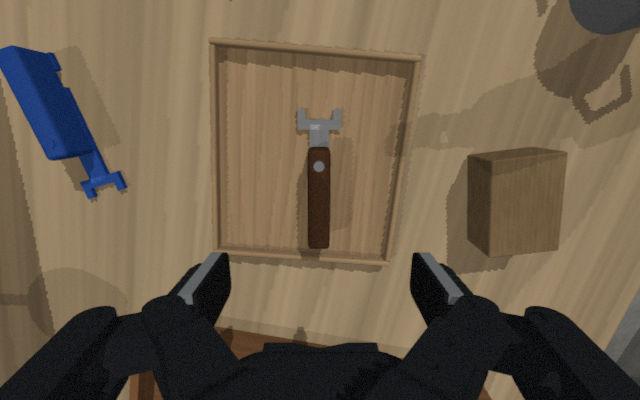

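```bash
python3 - <<'E'
from h import *
np.set_printoptions(precision=4,suppress=True)
p=load('w1'); X,uv=cloud(p)
def reg(c0,r0,c1,r1): return (uv[:,0]>=c0)&(uv[:,0]<c1)&(uv[:,1]>=r0)&(uv[:,1]<r1)
def fit(b,lab):
    r=cv2.minAreaRect(b[:,:2].astype(np.float32)); print(lab,len(b),r, 'z',np.percentile(b[:,2],[5,50,95]))
k=reg(290,100,350,255); q=X[k]; u=uv[k]
fit(q[q[:,2]>.042],'handle')
k2=reg(290,100,350,148); q2=X[k2]; m=(q2[:,2]>.009)&(q2[:,2]<.03); fit(q2[m],'blade')
fl=X[reg(225,170,290,235)]; print('floor',np.median(fl,0))
k=reg(205,35,425,268); q=X[k]; m=(q[:,2]>.015)&(q[:,2]<.024); 
# exclude fork
fit(q[m],'tray')
b=X[reg(290,140,350,255)]; h=b[b[:,2]>.042]; c=h[:,:2]-h[:,:2].mean(0); w,V=np.linalg.eigh(c.T@c); f=V[:,1]*np.sign(V[1,1]); print('f',f,np.degrees(np.arctan2(f[1],f[0])))
n=np.array([f[1],-f[0]])
a=h[:,:2]@f; print('along',a.min(),a.max(),'across',(h[:,:2]@n).min(),(h[:,:2]@n).max())
bl=q2[(q2[:,2]>.0095)&(q2[:,2]<.02)]; print('tips along',(bl[:,:2]@f).max(), 'across',(bl[:,:2]@n).min(),(bl[:,:2]@n).max())
img=p['img'][90:260,270:370,::-1]; cv2.imwrite('pics/w1c.png',cv2.resize(img,None,fx=3.5,fy=3.5,interpolation=cv2.INTER_CUBIC))
print(atz(p,[[301,109],[337,109]],.012))
# top view comparison
t=load('top1'); 
E
```

```text
handle 2233 ((0.5368115901947021, -0.3231869339942932), (0.0216597281396389, 0.09875977039337158), 10.97797679901123) z [0.0475 0.0502 0.0515]
blade 949 ((0.5235546827316284, -0.25752055644989014), (0.043723925948143005, 0.03774816542863846), 11.638818740844727) z [0.0111 0.0123 0.0137]
floor [ 0.4716 -0.3496  0.0065]
tray 5482 ((0.5193209648132324, -0.2937792241573334), (0.2006835788488388, 0.22038227319717407), 7.162001609802246) z [0.0162 0.0198 0.0213]
f [-0.1939  0.981 ] 101.17914740963936
along -0.4704864003620354 -0.37175170880692593 across 0.45299704884468645 0.47475637406137444
tips along -0.3351159540722434 across 0.44182554368925936 0.48547308249656873
[[ 0.5016 -0.2428  0.012 ]
 [ 0.5371 -0.2355  0.012 ]]
```

View pics/w1c.png

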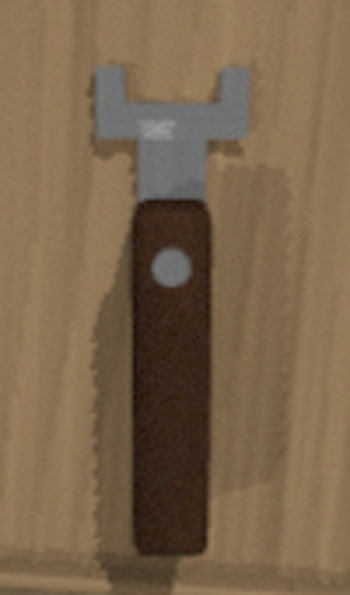

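```bash
python3 - <<'E'
from h import *
s=env.get_state(); print(s['tcp_pos'],s['orientation'],s['clock'])
P,R=plan([.5358,-.3182,.06],1.7659,3,-1)
plan([.5358,-.3182,.027],1.7659,1,-1,start=(P,R))
E
```

```text
[ 0.5340735  -0.31561833  0.2000789 ] [-2.37024144e-04  6.33846956e-01  7.73458413e-01 -2.52627293e-04] 3.0
[-1, -0.001, 0.0004, 0.0467, 0, 0, 0.1, -1, -0.0009, 0.0004, 0.0467, 0, 0, 0, -1, -0.001, 0.0005, 0.0467, 0, 0, 0.1]
end [ 0.53581876 -0.31822123  0.0599779 ] [-1.93052151e-01  9.81188496e-01  4.39892991e-05]
[-1, 0, 0, 0.033, 0, 0, 0]
end [ 0.53579609 -0.31822421  0.02697791] [-1.93052151e-01  9.81188496e-01  4.39892991e-05]
```

Request:
{"op": "move_arm", "data": {
  "deltas": [-1,-0.001,0.0004,0.0467,0,0,0.1,-1,-0.0009,0.0004,0.0467,0,0,0,-1,-0.001,0.0005,0.0467,0,0,0.1,-1,0,0,0.033,0,0,0,-1,0,0,0,0,0,0,1,0,0,0,0,0,0,1,0,0,0,0,0,0,1,0,0,0,0,0,0,1,0,0,0,0,0,0],
  "squeeze": 80
}}

```text
clock: 4.12
tcp_pos: [0.5366, -0.319, 0.0286]
orientation: [0.001, 0.635, 0.772, -0.0]
wrist_force: [-0.5, 1.9, 6.0]
finger_gap: 0.0211
```

```bash
python3 - <<'E'
from h import *
s=env.get_state(); print(s['tcp_pos'],s['orientation'],s['clock'],s['finger_gap'],s['wrist_force'])
p=imaging.read_camera('wrist'); save(p,'w2')
E
```

```text
[ 0.53658744 -0.3189934   0.02864301] [ 1.12400640e-03  6.35131827e-01  7.72402936e-01 -5.64182108e-05] 4.125 0.02112075878299124 [-0.52348399  1.87456664  5.9917629 ]
```

View pics/w2.png

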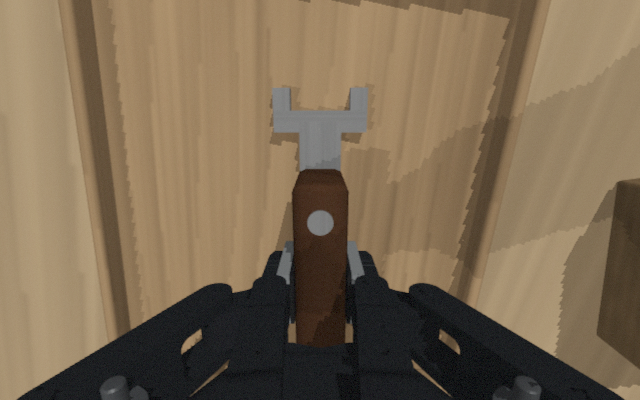

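```bash
python3 - <<'E'
from h import *
P,R=plan([.5358,-.3182,.125],1.7659,3,1)
plan([.587,-.065,.125],1.5708,6,1,start=(P,R))
E
```

```text
[1, 0.0002, -0.0002, -0.0321, 0, 0, 0, 1, 0.0003, -0.0001, -0.0321, 0, 0.1, 0, 1, 0.0003, -0.0002, -0.0322, 0.1, 0, 0]
end [ 0.53576922 -0.31819808  0.12503856] [-1.93241857e-01  9.81151150e-01 -7.07254175e-05]
[1, 0.0398, 0.0165, 0, 0, 0, 1.9, 1, 0.0403, 0.0152, 0, 0, 0, 1.8, 1, 0.0407, 0.0139, 0, 0, 0, 1.9, 1, 0.0412, 0.0126, 0, 0, 0, 1.8, 1, 0.0415, 0.0113, 0, 0, 0, 1.9, 1, 0.0419, 0.0099, 0, 0, 0, 1.8]
end [ 0.58698644 -0.06501433  0.12497294] [-7.33688411e-04  9.99999717e-01 -1.64037879e-04]
```

Request:
{"op": "move_arm", "data": {
  "deltas": [1,0,0,-0.032,0,0,0,1,0,0,-0.033,0,0,0,1,0,0,-0.033,0,0,0,1,0.0398,0.0165,0,0,0,1.9,1,0.0403,0.0152,0,0,0,1.8,1,0.0407,0.0139,0,0,0,1.9,1,0.0412,0.0126,0,0,0,1.8,1,0.0415,0.0113,0,0,0,1.9,1,0.0419,0.0099,0,0,0,1.8,1,0,0,0,0,0,0]
}}

```text
clock: 5.42
tcp_pos: [0.5871, -0.0622, 0.125]
orientation: [-0.0, 0.705, 0.709, -0.0]
wrist_force: [-0.3, -0.8, -1.7]
finger_gap: 0.0207
```

```bash
python3 - <<'E'
from h import *
import time
p=imaging.read_camera('wrist')
p=imaging.read_camera('wrist'); save(p,'w3')
for t in ['clip','clip_fork','spindle','clip_back']:
    for r in imaging.recognise(p,t)[:3]: print(' ',t,np.round(r['centre'],1),round(r['confidence'],2))
s=env.get_state(); print(s['tcp_pos'],s['orientation'],s['clock'],s['finger_gap'],s['wrist_force'],s['ft_torque'])
E
```

```text
clip [323.1   5.8] 0.59
  clip_fork [320.6 213.1] 0.9
  clip_fork [ 64.8 202.5] 0.63
  clip_fork [ 10.  392.1] 0.6
  spindle [3.2 6.8] 0.64
  clip_back [325.1   6.7] 0.6
[ 0.58700787 -0.06639901  0.12512642] [ 5.21186790e-05  7.07424579e-01  7.06788829e-01 -1.16470377e-04] 5.725 0.020935793082423444 [-0.79197829 -0.05089843 -0.51102943] [-0.03831063  0.03658183  0.00557513]
```

View pics/w3.png

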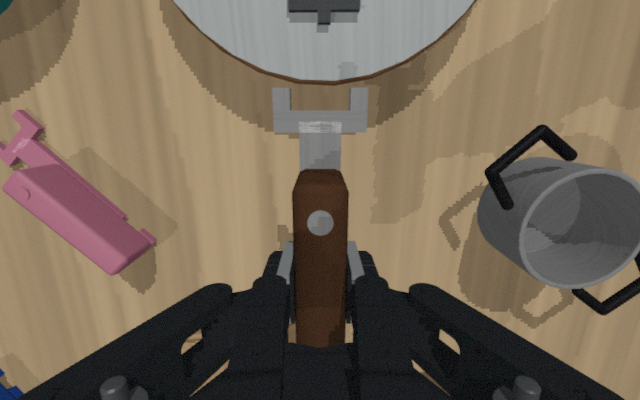

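Request:
{"op": "move_arm", "data": {
  "deltas": [1,0.03,0,-0.03,0,0,0,1,0.03,0,-0.02,0,0,0,1,0,0,0,0,0,0,1,0,0,0,0,0,0]
}}

```text
clock: 6.22
tcp_pos: [0.5869, -0.0062, 0.1748]
orientation: [0.0, 0.707, 0.707, -0.0]
wrist_force: [-0.0, 0.4, -2.3]
finger_gap: 0.0209
```

```bash
python3 - <<'E'
from h import *
p=imaging.read_camera('wrist'); save(p,'w4')
t=imaging.read_camera('side'); save(t,'side4')
s=env.get_state(); print(s['tcp_pos'],s['orientation'],s['clock'],s['finger_gap'],s['wrist_force'],s['ft_torque'])
E
```

```text
[ 0.58656827 -0.00638939  0.17418644] [-5.29951229e-04  7.07419433e-01  7.06793505e-01 -6.38188898e-04] 6.325 0.020876659381826795 [-0.18799223  0.14390434 -1.83326495] [-0.0222648  -0.01083688 -0.03536877]
```

View pics/w4.png

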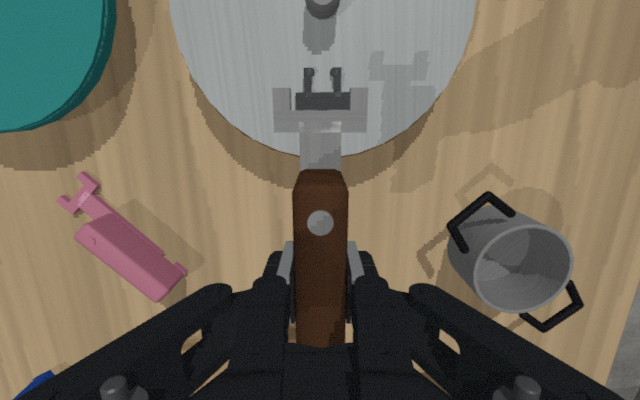

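```bash
python3 - <<'E'
from h import *
np.set_printoptions(precision=4,suppress=True)
# disc circle in top view & wrist views from depth at z~.04
for n,bx in [('top0',(220,115,325,225)),('top1',(220,115,325,225)),('w4',(160,0,490,160)),('w3',(160,0,490,90))]:
    p=load(n); X,uv=cloud(p); k=(uv[:,0]>=bx[0])&(uv[:,0]<bx[2])&(uv[:,1]>=bx[1])&(uv[:,1]<bx[3])
    q=X[k]; zz=q[(q[:,2]>.03)&(q[:,2]<.05)]; zm=np.median(zz[:,2])
    # edge: mask, boundary
    M=np.zeros((400,640),np.uint8); uk=uv[k][(abs(q[:,2]-zm)<.012)]; M[uk[:,1],uk[:,0]]=255
    cs,_=cv2.findContours(M,cv2.RETR_EXTERNAL,cv2.CHAIN_APPROX_NONE); c=max(cs,key=len).reshape(-1,2)
    c=c[(c[:,0]>bx[0]+3)&(c[:,0]<bx[2]-4)&(c[:,1]>3)&(c[:,1]<bx[3]-2)]
    e=atz(p,c,.040)[:,:2]
    from scipy.optimize import least_squares
    f=least_squares(lambda v:np.hypot(e[:,0]-v[0],e[:,1]-v[1])-v[2],[.586,.146,.12],loss='soft_l1',f_scale=.001)
    print(n,'disc z',zm,'circle',f.x,'med res',np.median(abs(f.fun)))
p=load('w4')
for r in ['w3','w4']:
    p=load(r); g=p['img'].max(2).astype(int)
    print(r, 'rvec',p['rvec'])
p=load('w4'); sub=p['img'][0:150,240:400,::-1]; cv2.imwrite('pics/w4c.png',cv2.resize(sub,None,fx=5,fy=5,interpolation=cv2.INTER_CUBIC)[:600])
p=load('w3'); sub=p['img'][0:60,260:390,::-1]; cv2.imwrite('pics/w3c.png',cv2.resize(sub,None,fx=6,fy=6,interpolation=cv2.INTER_CUBIC))
E
```

```text
top0 disc z 0.039733583952275886 circle [0.5867 0.1456 0.1179] med res 0.0006448171100876116
top1 disc z 0.03970675062952367 circle [0.5867 0.1456 0.118 ] med res 0.0006313904096575396
w4 disc z 0.040263833211290456 circle [0.5885 0.1728 0.1267] med res 0.012838639738886576
w3 disc z 0.040208184757397056 circle [0.5884 0.1412 0.115 ] med res 0.00020753674192765248
w3 rvec [-2.8613 -0.0065 -0.0009]
w4 rvec [-2.861  -0.0007 -0.0005]
```

View pics/w4c.png

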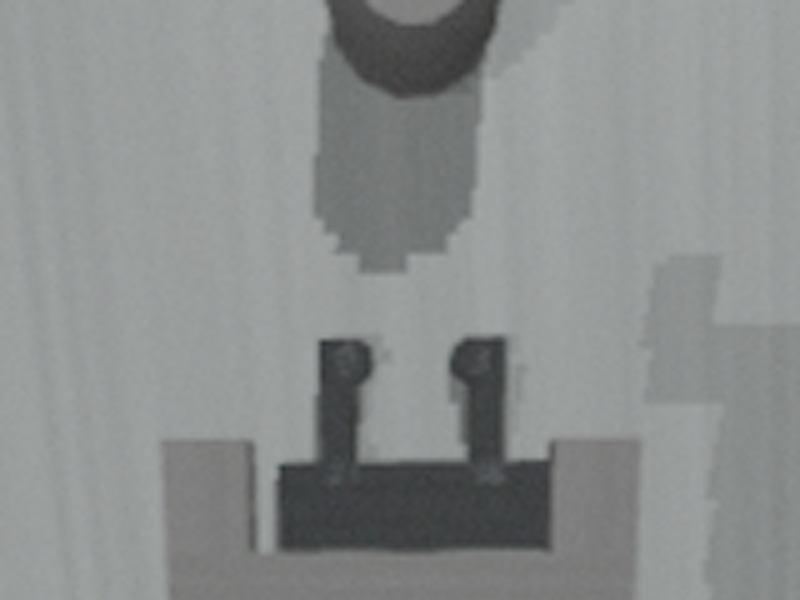

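View pics/w3c.png

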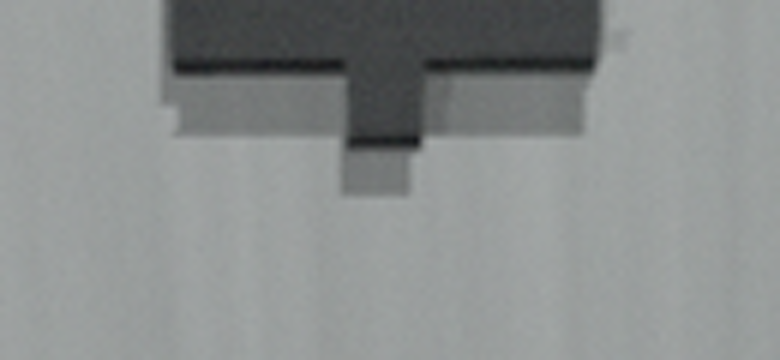

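```bash
python3 - <<'E'
from h import *
np.set_printoptions(precision=4,suppress=True)
p=load('w4'); o=lambda u,v:(u/5+240,v/5)
print('jaw outer L,R',atz(p,[o(320,338),o(506,338)],.045))
print('body front L', atz(p,[o(278,463)],.045))
print('head edge L,R top', atz(p,[o(327,2),o(500,2)],.055))
print('prong tips L,R (z of fork top)', [atz(p,[o(163,440),o(253,440),o(552,440),o(640,440)],z)[:,:2] for z in (.1575,)])
X,uv=cloud(p); k=(uv[:,1]>88)&(uv[:,1]<128)&(uv[:,0]>272)&(uv[:,0]<368)&(X[:,2]>.1); print('blade z',np.median(X[k],0),X[k].max(0),X[k].min(0))
k=(uv[:,1]<96)&(uv[:,1]>60)&(uv[:,0]>290)&(uv[:,0]<350)&(X[:,2]>.0425)&(X[:,2]<.05); print('clip pts',k.sum(),X[k].min(0),X[k].max(0))
k=(uv[:,1]<20)&(uv[:,0]>300)&(uv[:,0]<345)&(X[:,2]>.05)&(X[:,2]<.08); print('head pts',k.sum(),X[k].min(0),X[k].max(0),X[k].mean(0))
p=load('w3'); o=lambda u,v:(u/6+260,v/6)
print('rear L,R',atz(p,[o(172,59),o(598,58)],.045)); print('tail',atz(p,[o(348,136),o(422,136)],.045))
X,uv=cloud(p)
k=(uv[:,1]>88)&(uv[:,1]<128)&(uv[:,0]>272)&(uv[:,0]<368)&(X[:,2]>.08); print('blade z w3',np.median(X[k],0))
for n in ['top0','top1']:
    p=load(n); X,uv=cloud(p); k=(uv[:,0]>255)&(uv[:,0]<320)&(uv[:,1]>150)&(uv[:,1]<190)
    q=X[k]; h=q[(q[:,2]>.056)]; print(n,'head',len(h),h.min(0),h.max(0),h.mean(0))
# spindle head ray from top
print(atz(load('top1'),[[270,170]],.066))
E
```

```text
jaw outer L,R [[0.5741 0.1003 0.045 ]
 [0.6036 0.1003 0.045 ]]
body front L [[0.567  0.0816 0.045 ]]
head edge L,R top [[0.5762 0.1437 0.055 ]
 [0.6012 0.1437 0.055 ]]
prong tips L,R (z of fork top) [array([[0.565 , 0.0759],
       [0.5732, 0.0759],
       [0.6008, 0.0759],
       [0.6089, 0.0759]])]
blade z [0.5868 0.0639 0.1584] [0.609  0.0757 0.1604] [0.5648 0.0584 0.1523]
clip pts 612 [0.5673 0.0796 0.0432] [0.6103 0.1002 0.0475]
head pts 503 [0.5766 0.1334 0.0503] [0.601  0.1428 0.0682] [0.5885 0.1372 0.0614]
rear L,R [[0.5671 0.0684 0.045 ]
 [0.6106 0.0686 0.045 ]]
tail [[0.5851 0.0614 0.045 ]
 [0.5927 0.0615 0.045 ]]
blade z w3 [0.5866 0.0065 0.1086]
top0 head 75 [0.5755 0.1333 0.0588] [0.6001 0.1575 0.0693] [0.5868 0.1455 0.064 ]
top1 head 76 [0.5756 0.1334 0.0563] [0.5997 0.1572 0.0701] [0.5866 0.1454 0.0643]
[[0.5858 0.1463 0.066 ]]
```

Request:
{"op": "move_arm", "data": {
  "deltas": [1,-0.027,0.002,0,0,0,0,1,0,0,0.03,0,0,0,1,0,0,0.03,0,0,0,1,0,0,0.03,0,0,0,1,0,0,0.013,0,0,0,1,0,0,0,0,0,0,1,0,0,0,0,0,0]
}}

```text
clock: 7.2
tcp_pos: [0.59, -0.0327, 0.0732]
orientation: [0.001, 0.707, 0.707, 0.0]
wrist_force: [-0.4, -1.1, -1.6]
finger_gap: 0.0213
```

```bash
python3 - <<'E'
from h import *
np.set_printoptions(precision=4,suppress=True)
p=imaging.read_camera('wrist'); save(p,'w5')
t=imaging.read_camera('side'); save(t,'side5')
s=env.get_state(); print(s['tcp_pos'],s['orientation'],s['clock'],s['finger_gap'],s['wrist_force'],s['ft_torque'])
X,uv=cloud(p); k=(uv[:,1]>88)&(uv[:,1]<165)&(uv[:,0]>300)&(uv[:,0]<340); 
q=X[k];
for y0 in np.arange(-.0,.06,.01):
    m=(q[:,1]>y0)&(q[:,1]<y0+.01); print(y0,m.sum(),np.median(q[m],0) if m.any() else '')
k=(uv[:,1]<130)&(uv[:,0]>180)&(uv[:,0]<260);print('disc',np.median(X[k],0))
sub=p['img'][0:150,240:400,::-1]; cv2.imwrite('pics/w5c.png',cv2.resize(sub,None,fx=4,fy=4,interpolation=cv2.INTER_CUBIC))
sub=t['img'][150:250,230:360,::-1]; cv2.imwrite('pics/side5c.png',cv2.resize(sub,None,fx=6,fy=6,interpolation=cv2.INTER_CUBIC))
E
```

```text
[ 0.5902 -0.0326  0.0736] [0.0011 0.7069 0.7073 0.0007] 7.3 0.020825124982324427 [-0.1271 -0.484  -1.7675] [ 0.0443  0.0128 -0.0314]
-0.0 0 
0.01 467 [0.5899 0.017  0.0569]
0.02 815 [0.5898 0.025  0.0569]
0.03 853 [0.5898 0.0347 0.0569]
0.04 777 [0.5899 0.045  0.0403]
0.05 38 [0.5896 0.0502 0.0405]
disc [0.5391 0.0616 0.04  ]
```

View pics/w5c.png

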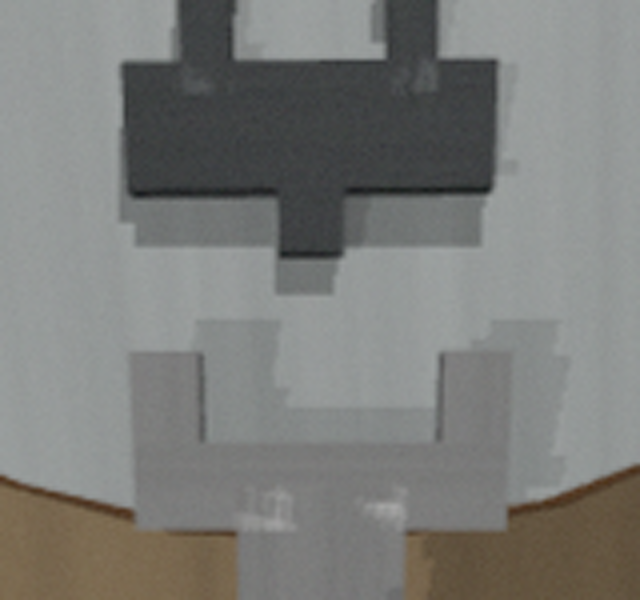

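View pics/side5c.png

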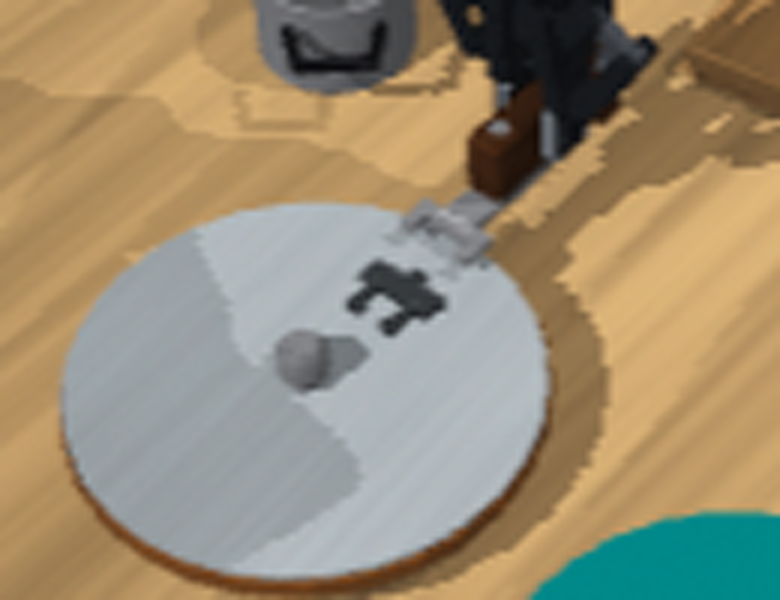

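Request:
{"op": "move_arm", "data": {
  "deltas": [1,0,-0.001,0.009,0,0,0,1,0,0,0,0,0,0,1,0,0,0,0,0,0,1,0,0,0,0,0,0]
}}

```text
clock: 7.8
tcp_pos: [0.5882, -0.0323, 0.0633]
orientation: [0.0, 0.707, 0.707, -0.0]
wrist_force: [1.0, 0.4, -1.9]
finger_gap: 0.0208
```

```bash
cat > look.py <<'E'
from h import *
import sys
np.set_printoptions(precision=4,suppress=True)
n=sys.argv[1]
p=imaging.read_camera('wrist'); save(p,n)
s=env.get_state(); print(s['tcp_pos'],s['orientation'],s['clock'],s['finger_gap'],'F',s['wrist_force'],s['ft_torque'])
X,uv=cloud(p)
k=(uv[:,1]>88)&(uv[:,1]<165)&(uv[:,0]>300)&(uv[:,0]<340); q=X[k]; m=q[:,2]>.043; q=q[m]
print('blade mid z',np.median(q[:,2]), 'slope z per y',np.polyfit(q[:,1],q[:,2],1)[0])
k=(uv[:,1]<130)&(uv[:,0]>180)&(uv[:,0]<260);print('disc z',np.median(X[k],0)[2])
g=p['img'].astype(int).max(2); 
sub=p['img'][0:150,240:400,::-1]; cv2.imwrite(f'pics/{n}c.png',cv2.resize(sub,None,fx=5,fy=4,interpolation=cv2.INTER_CUBIC))
E
python3 look.py w6
```

```text
[ 0.5882 -0.0323  0.0632] [ 0.0001  0.7069  0.7073 -0.    ] 7.85 0.021044604219861672 F [ 0.5829  0.4742 -2.4147] [0.0041 0.032  0.0304]
blade mid z 0.046965946583764545 slope z per y 0.0002713548951788541
disc z 0.04005142745438105
```

View pics/w6c.png

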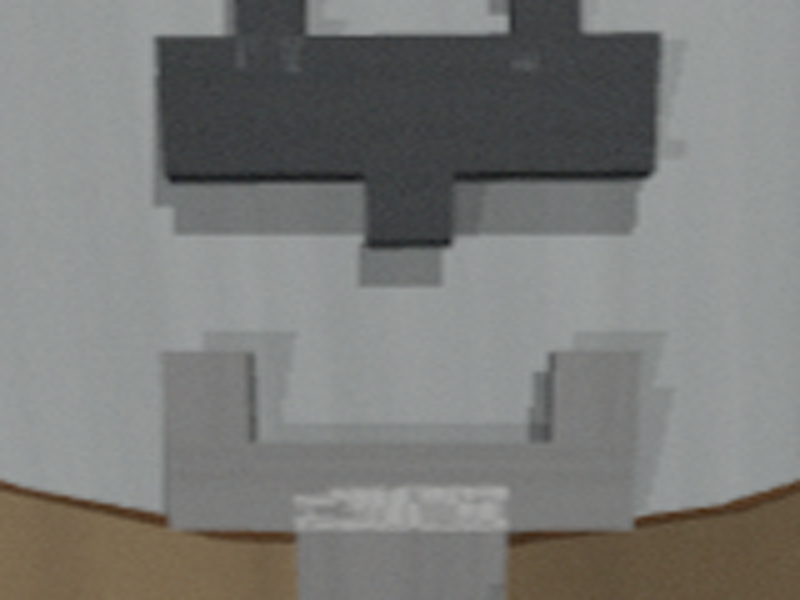

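Request:
{"op": "move_arm", "data": {
  "deltas": [1,0.007,0.0007,0,0,0,0,1,0.007,0,0,0,0,0,1,0.002,0,0,0,0,0,1,0.002,0,0,0,0,0,1,0.002,0,0,0,0,0,1,0.002,0,0,0,0,0,1,0.002,0,0,0,0,0,1,0.002,0,0,0,0,0,1,0.002,0,0,0,0,0]
}}

```text
clock: 8.98
tcp_pos: [0.5888, -0.0043, 0.0632]
orientation: [0.0, 0.707, 0.707, -0.0]
wrist_force: [-0.3, -0.5, -1.8]
finger_gap: 0.0209
```

```bash
python3 look.py w7
```

```text
[ 0.5888 -0.004   0.0632] [-0.0001  0.7068  0.7074  0.    ] 9.025 0.020780054210259174 F [-0.0305  0.0004 -1.474 ] [-0.0387 -0.0179 -0.0047]
blade mid z 0.046787616070638735 slope z per y -0.0354906092215739
disc z 0.0402200017894086
```

View pics/w7c.png

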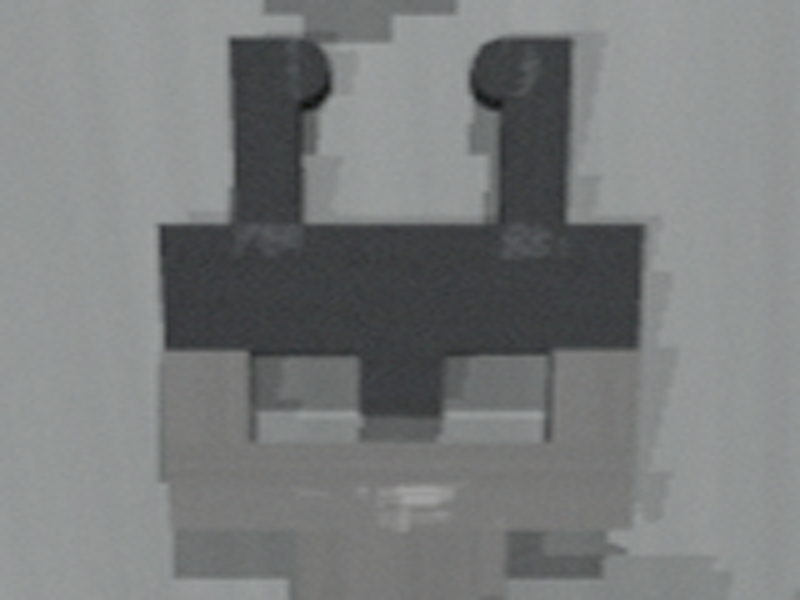

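Request:
{"op": "move_arm", "data": {
  "deltas": [1,0.003,0,0,0,0,0,1,0.003,0,0,0,0,0,1,0.003,0,0,0,0,0,1,0.003,0,0,0,0,0,1,0.003,0,0,0,0,0,1,0.003,0,0,0,0,0,1,0.003,0,0,0,0,0,1,0.002,0,0,0,0,0,1,0,0,0,0,0,0]
}}

```text
clock: 10.15
tcp_pos: [0.5888, 0.0188, 0.0632]
orientation: [-0.0, 0.707, 0.707, -0.0]
wrist_force: [-0.0, 0.3, -2.6]
finger_gap: 0.021
```

```bash
python3 look.py w8
```

```text
[0.5888 0.0188 0.0632] [ 0.      0.7068  0.7074 -0.    ] 10.2 0.020832609144958228 F [ 0.1611 -0.3668 -1.4309] [0.017  0.0479 0.0031]
blade mid z 0.04677782336622241 slope z per y -0.03407084373699273
disc z 0.04020873345212089
```

View pics/w8c.png

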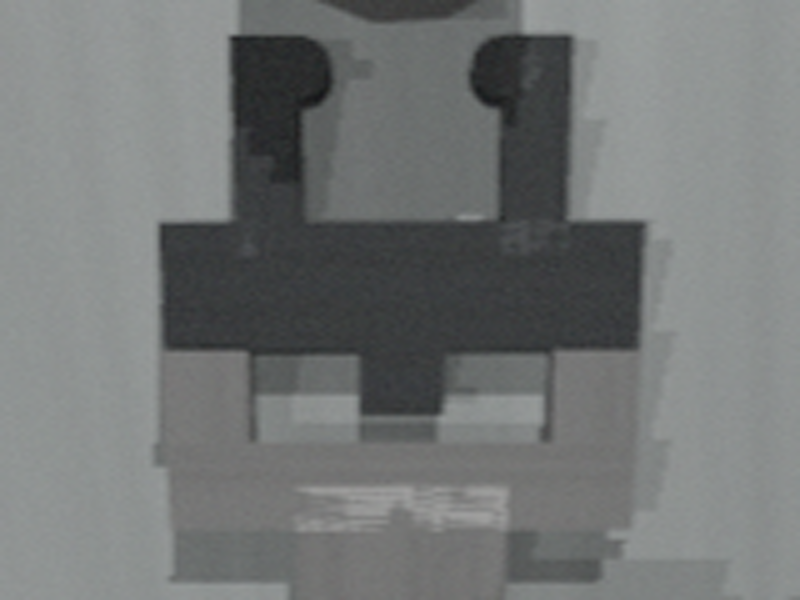

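Request:
{"op": "move_arm", "data": {
  "deltas": [1,0.002,0,0,0,0,0,1,0.002,0,0,0,0,0,1,0.001,0,0,0,0,0,1,0.001,0,0,0,0,0,1,0.001,0,0,0,0,0,1,0.001,0,0,0,0,0]
}}

```text
clock: 10.95
tcp_pos: [0.5888, 0.0267, 0.0632]
orientation: [0.0, 0.707, 0.707, -0.0]
wrist_force: [-0.3, -0.2, -1.1]
finger_gap: 0.0211
```

Request:
{"op": "move_arm", "data": {
  "deltas": [1,0.001,0,0,0,0,0,1,0.001,0,0,0,0,0]
}}

```text
clock: 11.2
tcp_pos: [0.5888, 0.0287, 0.0632]
orientation: [0.0, 0.707, 0.707, -0.0]
wrist_force: [-0.2, 0.4, -2.1]
finger_gap: 0.0209
```

Request:
{"op": "move_arm", "data": {
  "deltas": [1,0.001,0,0,0,0,0,1,0.0005,0,0,0,0,0]
}}

```text
clock: 11.45
tcp_pos: [0.5888, 0.0296, 0.0633]
orientation: [0.001, 0.707, 0.707, -0.001]
wrist_force: [-0.7, -3.0, -2.0]
finger_gap: 0.0208
```

Request:
{"op": "move_arm", "data": {
  "deltas": [1,0.0005,0,0,0,0,0,1,0,0,0,0,0,0]
}}

```text
clock: 11.7
tcp_pos: [0.5888, 0.0298, 0.0633]
orientation: [0.001, 0.707, 0.707, -0.001]
wrist_force: [-0.6, -4.9, -0.3]
finger_gap: 0.0207
```

Request:
{"op": "move_arm", "data": {
  "deltas": [1,0.0005,0,0,0,0,0,1,0,0,0,0,0,0]
}}

```text
clock: 11.95
tcp_pos: [0.5888, 0.0299, 0.0634]
orientation: [0.001, 0.707, 0.707, -0.001]
wrist_force: [-0.6, -6.2, 0.1]
finger_gap: 0.0207
```

Request:
{"op": "move_arm", "data": {
  "deltas": [1,0.0005,0,0,0,0,0,1,0,0,0,0,0,0]
}}

```text
clock: 12.2
tcp_pos: [0.5888, 0.03, 0.0634]
orientation: [0.001, 0.707, 0.707, -0.001]
wrist_force: [-0.4, -7.2, -0.5]
finger_gap: 0.0212
```

Request:
{"op": "move_arm", "data": {
  "deltas": [1,0.0005,0,0,0,0,0,1,0,0,0,0,0,0]
}}

```text
clock: 12.45
tcp_pos: [0.5889, 0.0302, 0.0635]
orientation: [0.001, 0.707, 0.707, -0.001]
wrist_force: [-1.3, -8.8, -0.3]
finger_gap: 0.021
```

Request:
{"op": "move_arm", "data": {
  "deltas": [1,0.0005,0,0,0,0,0,1,0,0,0,0,0,0]
}}

```text
clock: 12.7
tcp_pos: [0.5889, 0.0303, 0.0635]
orientation: [0.002, 0.707, 0.707, -0.002]
wrist_force: [-0.9, -9.4, 1.5]
finger_gap: 0.0209
```

Request:
{"op": "move_arm", "data": {
  "deltas": [1,0.0005,0,0,0,0,0,1,0,0,0,0,0,0]
}}

```text
clock: 12.95
tcp_pos: [0.5889, 0.0306, 0.0636]
orientation: [0.002, 0.708, 0.707, -0.002]
wrist_force: [-1.6, -10.6, 0.0]
finger_gap: 0.0211
```

```bash
python3 look.py w9
```

```text
[0.5889 0.0306 0.0636] [ 0.0018  0.7075  0.7067 -0.0017] 13.0 0.021066609168377617 F [-0.8691 -9.7872  0.9809] [-2.1508  0.2772  0.2082]
blade mid z 0.046780111763014914 slope z per y -0.03993873778178593
disc z 0.040209313807890196
```

View pics/w9c.png

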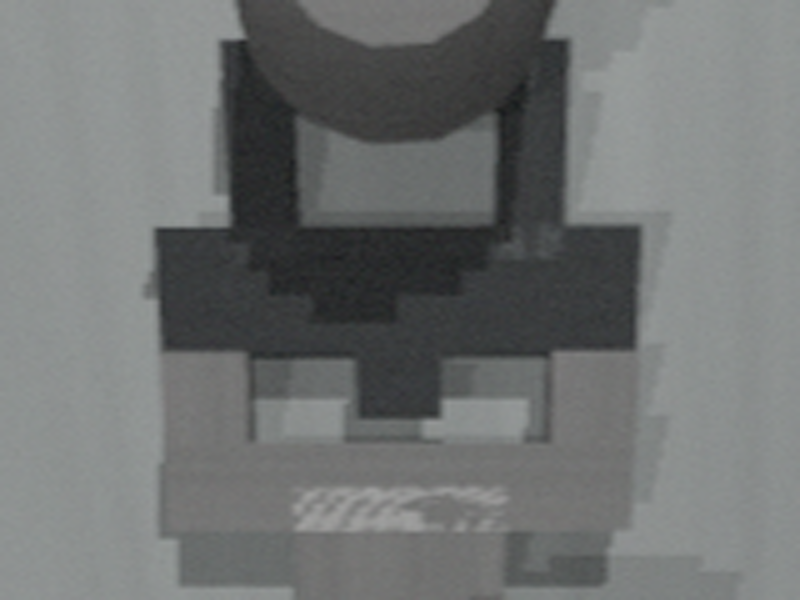

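Request:
{"op": "move_arm", "data": {
  "deltas": [1,0.0005,0,0,0,0,0,1,0,0,0,0,0,0]
}}

```text
clock: 13.25
tcp_pos: [0.589, 0.0309, 0.0636]
orientation: [0.002, 0.708, 0.707, -0.002]
wrist_force: [-0.6, -10.0, 0.9]
finger_gap: 0.0208
```

Request:
{"op": "move_arm", "data": {
  "deltas": [1,0.0005,0,0,0,0,0,1,0,0,0,0,0,0]
}}

```text
clock: 13.5
tcp_pos: [0.589, 0.0312, 0.0637]
orientation: [0.002, 0.708, 0.707, -0.002]
wrist_force: [-1.8, -11.4, 1.6]
finger_gap: 0.021
```

Request:
{"op": "move_arm", "data": {
  "deltas": [1,0.0005,0,0,0,0,0,1,0,0,0,0,0,0]
}}

```text
clock: 13.75
tcp_pos: [0.589, 0.0319, 0.0636]
orientation: [0.002, 0.708, 0.707, -0.002]
wrist_force: [-1.0, -10.6, 1.4]
finger_gap: 0.0207
```

Request:
{"op": "move_arm", "data": {
  "deltas": [1,0.0005,0,0,0,0,0,1,0,0,0,0,0,0]
}}

```text
clock: 14.0
tcp_pos: [0.589, 0.0325, 0.0636]
orientation: [0.002, 0.708, 0.707, -0.002]
wrist_force: [-1.4, -9.9, 0.3]
finger_gap: 0.0209
```

Request:
{"op": "move_arm", "data": {
  "deltas": [1,0.0005,0,0,0,0,0,1,0,0,0,0,0,0]
}}

```text
clock: 14.25
tcp_pos: [0.589, 0.0332, 0.0635]
orientation: [0.002, 0.707, 0.707, -0.002]
wrist_force: [-1.2, -9.8, -0.2]
finger_gap: 0.0211
```

Request:
{"op": "move_arm", "data": {
  "deltas": [1,0.0005,0,0,0,0,0,1,0.0003,0,0,0,0,0]
}}

```text
clock: 14.5
tcp_pos: [0.589, 0.034, 0.0636]
orientation: [0.002, 0.707, 0.707, -0.002]
wrist_force: [-1.0, -10.5, -0.7]
finger_gap: 0.0208
```

Request:
{"op": "move_arm", "data": {
  "deltas": [1,0.0005,0,0,0,0,0,1,0.0003,0,0,0,0,0]
}}

```text
clock: 14.75
tcp_pos: [0.5889, 0.0359, 0.0634]
orientation: [0.001, 0.707, 0.707, -0.001]
wrist_force: [-0.5, -5.3, -0.0]
finger_gap: 0.021
```

Request:
{"op": "move_arm", "data": {
  "deltas": [1,0.0005,0,0,0,0,0,1,0.0003,0,0,0,0,0]
}}

```text
clock: 15.0
tcp_pos: [0.5888, 0.0377, 0.0632]
orientation: [0.0, 0.707, 0.707, -0.0]
wrist_force: [0.1, -1.7, -1.5]
finger_gap: 0.0209
```

```bash
python3 look.py w10
```

```text
[0.5888 0.0381 0.0632] [-0.0001  0.707   0.7073  0.0002] 15.05 0.0210064878101458 F [-0.9863 -1.3701 -1.6187] [-0.2868  0.0429  0.0548]
blade mid z 0.046763507415228805 slope z per y -0.03682143937722353
disc z 0.04022233383652213
```

View pics/w10c.png

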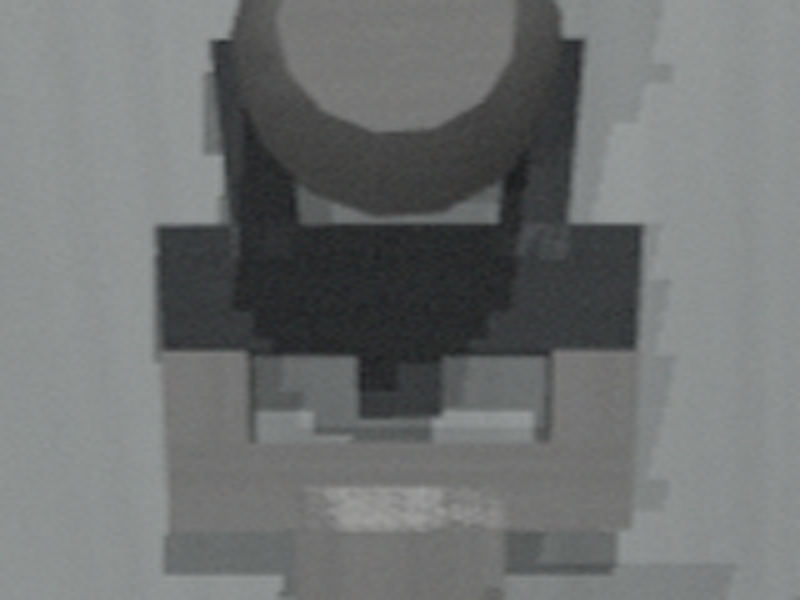

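Request:
{"op": "move_arm", "data": {
  "deltas": [1,0.0005,0,0,0,0,0,1,0.0005,0,0,0,0,0]
}}

```text
clock: 15.3
tcp_pos: [0.5888, 0.0397, 0.0631]
orientation: [-0.0, 0.707, 0.707, 0.0]
wrist_force: [-0.8, -0.2, -1.6]
finger_gap: 0.0207
```

Request:
{"op": "move_arm", "data": {
  "deltas": [1,0.0005,0,0,0,0,0,1,0.0005,0,0,0,0,0]
}}

```text
clock: 15.55
tcp_pos: [0.5888, 0.0404, 0.0632]
orientation: [-0.0, 0.707, 0.707, 0.0]
wrist_force: [0.1, -0.1, -1.3]
finger_gap: 0.0209
```

Request:
{"op": "move_arm", "data": {
  "deltas": [1,0.0005,0,0,0,0,0,1,0.0005,0,0,0,0,0]
}}

```text
clock: 15.8
tcp_pos: [0.5888, 0.0411, 0.0632]
orientation: [0.0, 0.707, 0.707, 0.0]
wrist_force: [-0.1, 0.2, -2.6]
finger_gap: 0.0209
```

Request:
{"op": "move_arm", "data": {
  "deltas": [1,0.0005,0,0,0,0,0,1,0.0005,0,0,0,0,0]
}}

```text
clock: 16.05
tcp_pos: [0.5888, 0.042, 0.0632]
orientation: [0.0, 0.707, 0.707, -0.0]
wrist_force: [-0.0, -0.5, -1.7]
finger_gap: 0.021
```

Request:
{"op": "move_arm", "data": {
  "deltas": [1,0.0005,0,0,0,0,0,1,0,0,0,0,0,0]
}}

```text
clock: 16.3
tcp_pos: [0.5888, 0.0426, 0.0632]
orientation: [0.0, 0.707, 0.707, 0.0]
wrist_force: [-0.1, 0.5, -2.2]
finger_gap: 0.0208
```

```bash
python3 look.py w11
```

```text
[0.5888 0.0426 0.0632] [0.     0.7069 0.7073 0.    ] 16.35 0.021148371572728152 F [ 0.241  -0.287  -1.4605] [-0.0267  0.0189 -0.0501]
blade mid z 0.04677306226556206 slope z per y -0.03390064779684598
disc z 0.040210845448587273
```

View pics/w11c.png

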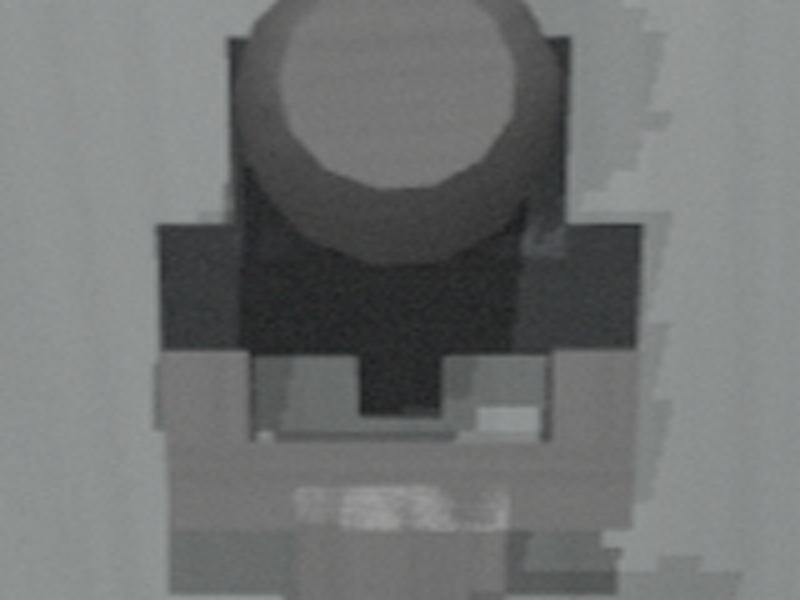

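Request:
{"op": "move_arm", "data": {
  "deltas": [1,0.0003,0,0,0,0,0,1,0.0002,0,0,0,0,0]
}}

```text
clock: 16.6
tcp_pos: [0.5888, 0.0429, 0.0632]
orientation: [0.0, 0.707, 0.707, -0.0]
wrist_force: [0.2, -1.3, -1.6]
finger_gap: 0.0209
```

Request:
{"op": "move_arm", "data": {
  "deltas": [1,0.0003,0,0,0,0,0,1,0.0002,0,0,0,0,0]
}}

```text
clock: 16.85
tcp_pos: [0.5888, 0.043, 0.0633]
orientation: [0.0, 0.707, 0.707, -0.0]
wrist_force: [0.6, -2.9, 0.1]
finger_gap: 0.0212
```

Request:
{"op": "move_arm", "data": {
  "deltas": [1,0.0003,0,0,0,0,0,1,0.0002,0,0,0,0,0]
}}

```text
clock: 17.1
tcp_pos: [0.5889, 0.0432, 0.0633]
orientation: [0.001, 0.707, 0.707, -0.001]
wrist_force: [-0.6, -5.5, 0.0]
finger_gap: 0.0212
```

Request:
{"op": "move_arm", "data": {
  "deltas": [1,0.0005,0,0,0,0,0,1,0,0,0,0,0,0]
}}

```text
clock: 17.35
tcp_pos: [0.5889, 0.0433, 0.0634]
orientation: [0.001, 0.707, 0.707, -0.001]
wrist_force: [-0.9, -6.9, -0.4]
finger_gap: 0.021
```

```bash
python3 look.py w12; python3 - <<'E'
from h import *
np.set_printoptions(precision=4,suppress=True)
p=load('w12'); X,uv=cloud(p)
k=(uv[:,1]<70)&(uv[:,0]>280)&(uv[:,0]<360)&(X[:,2]>.062)&(X[:,2]<.072); h=X[k]; print('head top',len(h),h.min(0),h.max(0),h.mean(0))
E
```

```text
[0.5888 0.0433 0.0634] [ 0.0009  0.7072  0.707  -0.0009] 17.4 0.020902992418536125 F [-1.0153 -7.389  -0.3028] [-1.4041  0.1447  0.0728]
blade mid z 0.04678347691684101 slope z per y -0.04286141782546193
disc z 0.040212297200835495
head top 3129 [0.5758 0.134  0.062 ] [0.6008 0.1555 0.0686] [0.5884 0.1451 0.0654]
```

View pics/w12c.png

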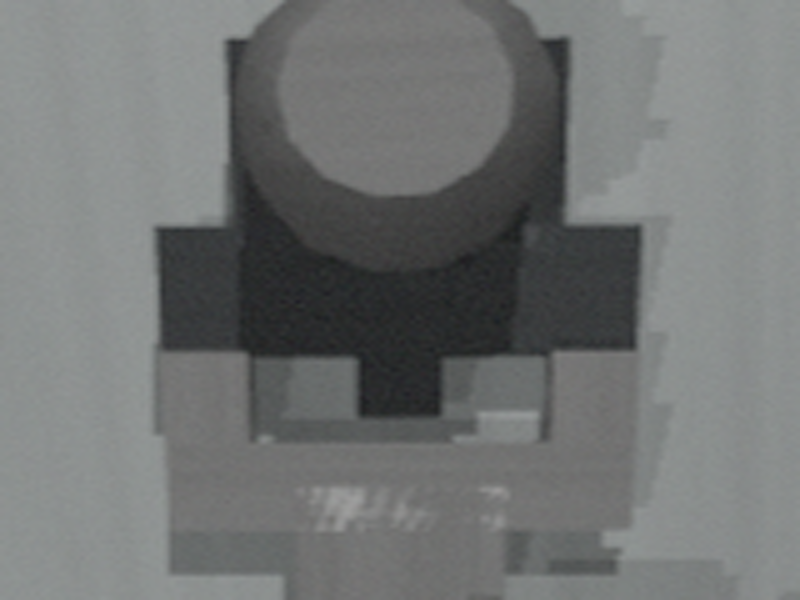

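Request:
{"op": "move_arm", "data": {
  "deltas": [1,-0.003,0,0,0,0,0,1,-0.01,0,0,0,0,0,1,-0.017,0,0,0,0,0,1,0,0,0,0,0,0]
}}

```text
clock: 17.9
tcp_pos: [0.5889, 0.0131, 0.0631]
orientation: [0.0, 0.708, 0.707, 0.0]
wrist_force: [0.1, 0.1, -2.4]
finger_gap: 0.0212
```

```bash
python3 look.py w13; python3 - <<'E'
from h import *
t=imaging.read_camera('side'); save(t,'side13')
cv2.imwrite('pics/side13c.png',cv2.resize(t['img'][150:250,230:360,::-1],None,fx=6,fy=6,interpolation=cv2.INTER_CUBIC))
E
```

```text
[0.5889 0.0137 0.0632] [-0.0001  0.7075  0.7068  0.0001] 17.95 0.021172557806372994 F [ 0.291  -0.4439 -1.7119] [-0.0606  0.0194  0.082 ]
blade mid z 0.04687073341938347 slope z per y 0.000939875904732012
disc z 0.040195733524570065
```

View pics/w13c.png

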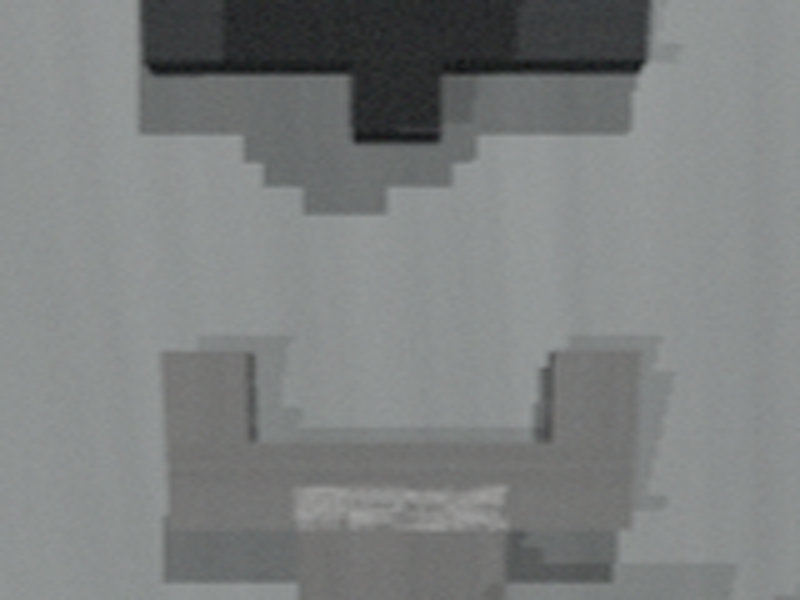

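View pics/side13c.png

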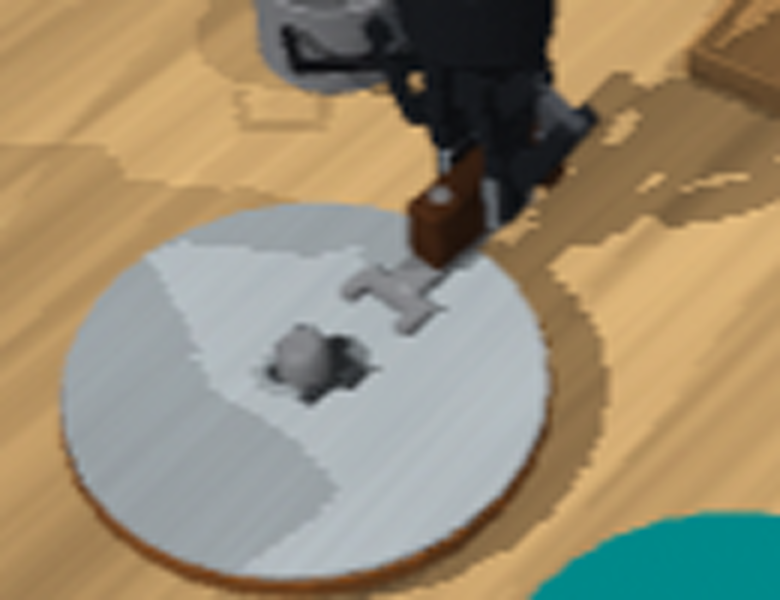

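```bash
python3 - <<'E'
from h import *
np.set_printoptions(precision=4,suppress=True)
p=load('w13'); print('rear',atz(p,[(240+150/5,62/4),(240+643/5,62/4)],.045),'prong tips',atz(p,[(240+163/5,352/4),(240+640/5,352/4)],.047))
P,R=plan([.5889,.0137,.125],1.5708,2,1)
R0=P,R
P,R=plan([.5358,-.3182,.125],1.7659,7,1,start=R0)
E
```

```text
rear [[0.5671 0.1249 0.045 ]
 [0.6101 0.1249 0.045 ]] prong tips [[0.5672 0.0951 0.047 ]
 [0.6108 0.0951 0.047 ]]
[1, -0.0002, 0.0001, -0.0309, 0, 0, 0, 1, -0.0002, 0, -0.0309, 0, 0, 0]
end [0.5889 0.0137 0.125 ] [0.0004 1.     0.0004]
[1, -0.0474, -0.0076, 0, 0, 0, -1.6, 1, -0.0472, -0.0089, 0, 0, 0, -1.6, 1, -0.0469, -0.0102, 0, 0, 0, -1.6, 1, -0.0466, -0.0115, 0, 0, 0, -1.6, 1, -0.0463, -0.0128, -0.0001, 0, 0, -1.6, 1, -0.0459, -0.0141, 0, 0, 0, -1.6, 1, -0.0455, -0.0153, -0.0001, 0, 0, -1.6]
end [ 0.5358 -0.3182  0.125 ] [-0.1938  0.981   0.0004]
```

Request:
{"op": "move_arm", "data": {
  "deltas": [1,0,0,-0.031,0,0,0,1,0,0,-0.031,0,0,0,1,-0.0474,-0.0076,0,0,0,-1.6,1,-0.0472,-0.0089,0,0,0,-1.6,1,-0.0469,-0.0102,0,0,0,-1.6,1,-0.0466,-0.0115,0,0,0,-1.6,1,-0.0463,-0.0128,0,0,0,-1.6,1,-0.0459,-0.0141,0,0,0,-1.6,1,-0.0455,-0.0153,0,0,0,-1.6,1,0,0,0,0,0,0]
}}

```text
clock: 19.25
tcp_pos: [0.5356, -0.3207, 0.1251]
orientation: [0.001, 0.636, 0.772, -0.0]
wrist_force: [0.4, -0.2, -1.9]
finger_gap: 0.021
```

```bash
python3 - <<'E'
from h import *
np.set_printoptions(precision=4,suppress=True)
p=imaging.read_camera('wrist'); save(p,'w14'); s=env.get_state(); print(s['tcp_pos'],s['orientation'],s['clock'],s['wrist_force'],s['finger_gap'])
X,uv=cloud(p); k=(uv[:,1]>88)&(uv[:,1]<165)&(uv[:,0]>300)&(uv[:,0]<340)&(X[:,2]>.08); print('blade z',np.median(X[k],0))
E
```

```text
[ 0.5357 -0.3186  0.1249] [-0.0001  0.6356  0.7721  0.0002] 19.3 [-0.421   0.3809 -1.7292] 0.020943195178419968
blade z [ 0.524  -0.2619  0.1086]
```

View pics/w14.png

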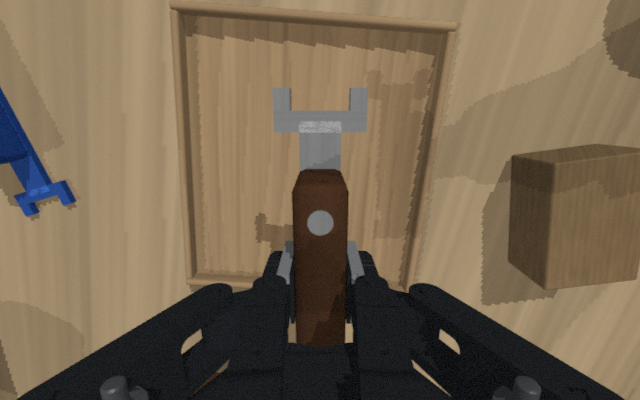

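Request:
{"op": "move_arm", "data": {
  "deltas": [1,0,0,0.04,0,0,0,1,0,0,0.035,0,0,0,1,0,0,0.015,0,0,0,1,0,0,0.005,0,0,0,1,0,0,0,0,0,0,1,0,0,0,0,0,0]
}}

```text
clock: 20.05
tcp_pos: [0.5371, -0.3179, 0.0317]
orientation: [0.001, 0.634, 0.773, 0.0]
wrist_force: [-0.8, -0.5, -1.5]
finger_gap: 0.021
```

Request:
{"op": "move_arm", "data": {
  "deltas": [1,0,0,0.001,0,0,0,1,0,0,0,0,0,0]
}}

```text
clock: 20.3
tcp_pos: [0.5362, -0.3176, 0.0297]
orientation: [0.0, 0.635, 0.773, -0.0]
wrist_force: [-0.8, 0.0, -1.8]
finger_gap: 0.0209
```

Request:
{"op": "move_arm", "data": {
  "deltas": [1,0,0,0.001,0,0,0,1,0,0,0,0,0,0]
}}

```text
clock: 20.55
tcp_pos: [0.5362, -0.3175, 0.0287]
orientation: [0.0, 0.635, 0.773, -0.0]
wrist_force: [-1.5, 1.0, 2.1]
finger_gap: 0.0211
```

Request:
{"op": "move_arm", "data": {
  "deltas": [0,0,0,0,0,0,0,0,0,0,0,0,0,0,-1,0,0,0,0,0,0,-1,0,0,0,0,0,0,-1,0,0,0,0,0,0]
}}

```text
clock: 21.18
tcp_pos: [0.5361, -0.3174, 0.0282]
orientation: [0.0, 0.634, 0.773, -0.0]
wrist_force: [0.7, -0.5, -0.1]
finger_gap: 0.0853
```

Request:
{"op": "move_arm", "data": {
  "deltas": [-1,0,0,-0.02,0,0,0,-1,0,0,-0.04,0,0,0,-1,0,0,-0.05,0,0,0,-1,0,0,-0.05,0,0,0,-1,0,0,0,0,0,0]
}}

```text
clock: 21.8
tcp_pos: [0.5384, -0.3191, 0.1935]
orientation: [0.005, 0.634, 0.773, 0.0]
wrist_force: [0.8, 0.4, -0.4]
finger_gap: 0.0853
```

```bash
python3 - <<'E'
from h import *
np.set_printoptions(precision=4,suppress=True)
p=imaging.read_camera('wrist'); save(p,'w15'); t=imaging.read_camera('top'); save(t,'top15'); s=env.get_state(); print(s['tcp_pos'],s['clock'],s['wrist_force'],s['finger_gap'],abs(s['qvel']).max())
X,uv=cloud(p)
k=(uv[:,0]>285)&(uv[:,0]<355)&(uv[:,1]>90)&(uv[:,1]<255)
q=X[k]; h=q[q[:,2]>.042]; r=cv2.minAreaRect(h[:,:2].astype(np.float32)); print(r, np.percentile(h[:,2],[5,50,95]), 'slope',np.linalg.lstsq(np.c_[h[:,:2],np.ones(len(h))],h[:,2],rcond=None)[0])
for n in ['top0','top15']:
    pp=load(n); X,uv=cloud(pp)
    for nm,(c0,r0,c1,r1,zl) in dict(pot=(320,75,395,135,.03),carton=(400,95,455,140,.03),tape=(183,195,213,223,.015)).items():
        k=(uv[:,0]>=c0)&(uv[:,0]<c1)&(uv[:,1]>=r0)&(uv[:,1]<r1)&(X[:,2]>zl)&(X[:,2]<.09); print(n,nm,X[k].mean(0))
cv2.imwrite('pics/top15a.png',cv2.resize(t['img'][120:220,225:325,::-1],None,fx=5,fy=5,interpolation=cv2.INTER_CUBIC))
E
```

```text
[ 0.5363 -0.3175  0.1887] 21.9 [-0.158   0.2117 -2.0094] 0.08540142497475291 0.04144073803137571
((0.5373335480690002, -0.3218417167663574), (0.021854668855667114, 0.09908579289913177), 11.679943084716797) [0.0474 0.0502 0.0515] slope [-0.0077 -0.0036  0.053 ]
top0 pot [ 0.7692 -0.0696  0.0521]
top0 carton [ 0.7319 -0.2853  0.0485]
top0 tape [0.4863 0.3476 0.0287]
top15 pot [ 0.7686 -0.0696  0.052 ]
top15 carton [ 0.7321 -0.2856  0.0487]
top15 tape [0.486  0.3474 0.0285]
```

View pics/w15.png

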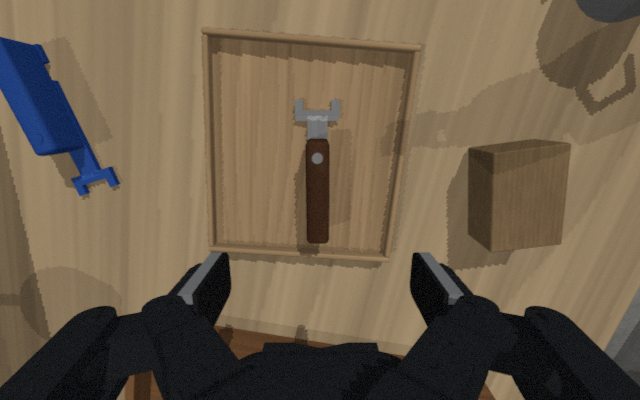

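View pics/top15a.png

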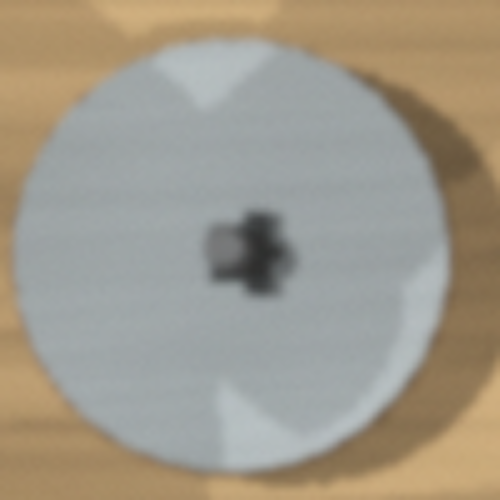

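```bash
python3 -c "
from h import *
print(order.hand_in())"
```

```text
the job is handed in; nothing more can be done
None
```

The clip is home in the groove, the fork is back flat in the tray and let go, and the job is handed in at about 22 s of the 64 s. The hand-in gave no verdict.

- **Push:** I pushed the clip in steps of 0.5 mm or less from where its mouth met the groove. The highest wrist force I read was about 11.4 N, between rows, well under 20 N. Force then fell as the jaws passed.
- **Stop:** The clip stopped dead about 13.6 mm after first meeting the groove. I pressed it lightly to about 7 N to confirm, then backed off.
- **Clip:** The clip's measured origin is at y ≈ 0.147 m, with the spindle axis at 0.146–0.147 m from the wrist camera. The top camera puts the axis nearer 0.1455 m, which is within its 2 mm calibration. The sideways offset is about 0, and the jaws are no longer spread.
- **Fork:** The handle top is at 0.050 m with a slope under 0.01 rad. Its origin is about 20–25 mm from the tray centre on each axis, and the gripper is open and clear at 0.19 m.
- **Other objects:** The pot, carton and tape roll show shifts under 1 mm in the top view.

No check failed. The wrist and top cameras disagreed by about 2 mm in x, so I aligned the fork with the wrist camera alone.

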